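# Push the piston set home and swing the keeper shut

### The job

Without gripping or lifting anything, push the row of four pistons in the steel channel along it with a fingertip, as one unbroken row, until the first is against the end stop and all four are still touching. Then push the keeper arm fully shut, square across the channel behind the last piston, and move clear. Leave the other parts on the table where they are.

Things in the scene. Friction and masses are not known exactly. Their poses are not given: they have to be found in the camera images.
- rail: straight steel channel fixed on the table, 400 mm long, 68 wide outside, 60 inside; floor 6 mm thick, walls up to 16 mm above the table. Origin: centre of its underside; x along the channel towards the end stop, y to the keeper's side (away from the robot), z up. The stop is a dark plate across the channel, 50 mm tall, its face at x = +185 mm; the other end (x = -200 mm) is open
- piston1: aluminium engine piston standing crown up on the channel floor, a cylinder 56 mm in diameter, 50 mm tall (top 56 mm above the table), about 0.2 kg; origin at the centre of its underside. Number 1 of the row of four, counted from the end stop (the one nearest the stop). With the set fully home its centre is at x = 157 mm in the rail's frame
- piston2: aluminium engine piston standing crown up on the channel floor, a cylinder 56 mm in diameter, 50 mm tall (top 56 mm above the table), about 0.2 kg; origin at the centre of its underside. Number 2 of the row of four, counted from the end stop. With the set fully home its centre is at x = 101 mm in the rail's frame
- piston3: aluminium engine piston standing crown up on the channel floor, a cylinder 56 mm in diameter, 50 mm tall (top 56 mm above the table), about 0.2 kg; origin at the centre of its underside. Number 3 of the row of four, counted from the end stop. With the set fully home its centre is at x = 45 mm in the rail's frame
- piston4: aluminium engine piston standing crown up on the channel floor, a cylinder 56 mm in diameter, 50 mm tall (top 56 mm above the table), about 0.2 kg; origin at the centre of its underside. Number 4 of the row of four, counted from the end stop (the last, farthest from the stop). With the set fully home its centre is at x = -11 mm in the rail's frame
- keeper (a joint): angle of the keeper arm about its upright pivot. 0: arm beside the channel, parallel to it, pointing away from the stop (rail -x); negative (to -0.6): pointing outward from the channel; 1.57 (limit, shut): square across it, pointing to rail -y, its front face 8 mm behind a set that is home. Light friction (about 0.5 N at the knob); stays where left
- keeper_pivot (a point): the keeper arm's pivot, 40 mm above the table, on a lug beside the channel at x = -53 mm, y = +55 mm in the rail's frame. The arm is a flat dark steel bar, 105 mm long from here, 12 mm wide, 20 to 38 mm above the table, and passes over the channel's walls
- keeper_knob (a point): point on the axis of the upright black knob at the end of the keeper arm, 40 mm above the table, 105 mm from the pivot; the knob is 18 mm in diameter and 20 to 60 mm above the table
- big_piston: a larger piston of the same kind, 66 mm diameter, 58 mm tall, standing on the table on the robot's side of the rail; not part of the set; origin at the centre of its underside
- spring: a coil valve spring standing on end, 32 mm diameter, 46 mm tall, on the robot's side of the rail; origin at the centre of its underside
- gear: a steel gear lying flat, 70 mm diameter, 26 mm tall at the hub, on the far side of the rail near the stop end; origin at the centre of its underside
- lamp_shell: a bullet-shaped bright metal headlamp shell standing mouth down, 156 mm diameter, 130 mm tall, beyond the stop end of the rail; origin at the centre of its underside
- hub_cap: a bright metal hub cap lying flat, 176 mm diameter, 40 mm tall, on the far side of the table; origin at the centre of its underside
- jar: a plain metal tin, 66 mm diameter, 85 mm tall, far left; origin at the centre of its underside
- wrench: a wrench lying on the table to the robot's right; origin under its middle
- screwdriver: a screwdriver with wooden handle lying on the left of the table; origin under its middle
There are look-alikes about, which are no part of the job. Leave any yellow look-alike of the piston4 alone.

How it is judged (in metres and radians):
On the way, in this order (a step that is already met when the one before it is completed fails the run):
1. the row of four is home against the end stop (x of piston1 in the frame of rail above 0.154 m and x of piston2 in the frame of rail above 0.097 m and x of piston3 in the frame of rail above 0.0405 m and x of piston4 in the frame of rail above -0.016 m), for 0.2 s.
2. the keeper is swung shut behind it (value of joint keeper above 1.47 rad), for 0.2 s.
At the end, for the whole second after the job is handed in: All four pistons stand upright and at rest on the channel floor, the first within 3 mm of the end stop, the last within 5 mm of its home place (so the gaps in the whole row add up to less than 5 mm), and the keeper is within 0.1 rad of square across the channel (all of step 1 and value of joint keeper above 1.47 rad and z of piston1 in the frame of rail between 0.003 and 0.009 m and y of piston1 in the frame of rail between -0.005 and 0.005 m and angle between each of piston1, piston2, piston3, piston4's own z axis and vertical below 0.08 rad and linear speed of each of piston1, piston2, piston3, piston4 below 0.01 m/s and z of piston2 in the frame of rail between 0.003 and 0.009 m and y of piston2 in the frame of rail between -0.005 and 0.005 m and z of piston3 in the frame of rail between 0.003 and 0.009 m and y of piston3 in the frame of rail between -0.005 and 0.005 m and z of piston4 in the frame of rail between 0.003 and 0.009 m and y of piston4 in the frame of rail between -0.005 and 0.005 m); the robot touches nothing.
It fails at once if a piston is lifted out of the channel or tipped (z of any of piston1, piston2, piston3, piston4 in the frame of rail above 0.016 m or angle between any of piston1, piston2, piston3, piston4's own z axis and vertical above 0.35 rad).
It fails at once if the row comes apart: a gap of more than 15 mm opens between neighbouring pistons (distance between piston1 and piston2 above 0.071 m or distance between piston2 and piston3 above 0.071 m or distance between piston3 and piston4 above 0.071 m).
It fails at once if another part on the table is moved by more than 20 mm (distance of any of big_piston, spring, gear, lamp_shell, hub_cap, jar, wrench, screwdriver from where it was at the start of the episode above 0.02 m).
It also fails if it takes over 58 s, if anything falls off the work surface, if the arm or the gripper's body presses on something with over 40 N, if the wrist force passes 120 N, or if a joint passes its speed limit or range.

### The arm

A 6-joint arm with a two-finger parallel gripper is mounted at the origin on the work surface. World frame = base frame: x ahead of the robot, y to its left, z up, the work surface at z = 0. Lengths are in mm, angles in rad, forces in N, time in s.
With the tool pointing down it reaches from about 350 to 775 mm from the base axis. Payload 5.5 kg.
Tool frame: the origin (TCP) lies on the centre line of the jaws, within the pads' length; the fingertips stand 22 mm ahead of it and the grasp point (between the pads) lies 3 mm ahead of it; z points along the fingers, y is the direction in which the jaws open and shut (so a half turn about z gives the same grasp; the last joint's range is limited). The gripper opens to 85 mm and grips with 20 to 120 N. Pads are 22 mm wide; open, the fingers measure 114 mm over their backs; the gripper's body (76 mm by 85 mm) begins 54 mm behind the grasp point. The pads swing forward as they close: fully open they stand 13 mm farther back than shut.
Start: joints at [-1.447, 0.313, 0.046, 1.304, 0, 1.431], TCP at [149.926, -555.154, 216.423] pointing down, gripper open.
Joint ranges: [-2.76, 2.76], [-0.86, 1.69], [-1.03, 1.26], [-2.2, 2.34], [-1.47, 1.5], [-3.14, 3.14]. Speed limits (rad/s): [2.57, 2.57, 3.14, 3.14, 3.14, 3.14].

### API

Orientations are given as a unit quaternion [w, x, y, z].
In Python, from bench import arm gives the robot as it stands.
- The arm moves only by the tool arm_command, never from a script. Its argument "series" is one flat list of numbers, 5 for each row, row after row: the shift along the world's x, y, z in units of 30 mm (1.0 is 30 mm), then the turn about the world's z in units of 5 degrees (1.0 is 5 degrees), then the closure, from -1 (fully open) to 1 (shut). A call has exactly 10 rows; each row is the pose to reach, as a shift and turn from the pose measured when the call began; what a row does not reach only later rows make up. A row lasts 1/10 s, in which the tool goes at most 50 mm and 8.59 degrees, less where a joint would pass 70% of its speed; a pose out of reach is approached as far as the arm can. A call with a gripper value outside its range is refused whole. The fingers move at their own pace and stop on an object; "newtons" is the grip in N (left out, the last holds). Time passes only in rows, so rows that repeat a pose let the fingers close, or fill a call up. It gives the time, the measured TCP pose, the force and the opening at its end, in the units of the state.
- arm.observe(): the state, without advancing time (a new reading comes with each control period).
- arm.read_camera(name): name is "scene" or "side" or "wrist"; returns the picture (384x512x3 uint8, red, green, blue); there is no depth.
- arm.camera_info(name): a dict with "fx", "fy", "cx", "cy" (pixels), "k1" (the pictures are not rectified: a ray, as slopes to the right and down, at radius r is drawn at 1 + k1 r^2 times it, then the intrinsics apply), "R" (3x3) and "t" (3): a world point X has camera coordinates R X + t; the wrist camera has in their place "T_tool_cam" (4x4, takes a point from camera to tool coordinates, whose origin is the TCP and whose axes are the flange's). Camera axes: x right, y down, z forward; pixel columns grow to the right and rows downward; lengths in mm; the calibration is good to about 2 mm. A picture is of the moment at which its call begins: read the wrist's pose just before it. camera_info takes no time and is no camera call.
- arm.job_done(): hands the job in, once; it reports no verdict.
The state is a dict: "time": time; "qpos": joint angles; "dq": joint speeds; "joint_torque": joint torques, N m; "ee_pos": TCP position; "orientation": TCP orientation; "force": force on the tool from outside, world axes, zero at the start; "moment": the same for the moment, N m; "gripper_width": finger opening in mm.
Only numpy, scipy, OpenCV 4.12 (cv2) and the standard library are available. Lean on these libraries where they do the work, as an engineer would, in place of code of your own. Each camera call takes 0.05 s, during which the arm holds its last target.

## Working session

There is one attempt and no reset: what is moved stays moved. The work goes in short steps, Python scripts to look and compute and a tool call to move; the robot and the scene stay as the last step left them, time stands still between calls to the robot, and variables do not carry over. Pictures are saved under pics/ and viewed, and the job is handed in when it is done.

Besides the shell and the picture viewer there is one more tool, called by a JSON object that holds its "op" and its "data". arm_command: Moves the arm, as the interface text tells. Its arguments: {"type":"object","properties":{"series":{"type":"array","items":{"type":"number"}},"newtons":{"type":"number"}},"required":["series"]}

```bash
mkdir -p pics; ls; python3 - <<'E'
from bench import arm
import cv2
print(arm.observe())
for n in("scene","side","wrist"):
    print(n,arm.camera_info(n))
    cv2.imwrite(f"pics/{n}0.png",arm.read_camera(n)[:,:,::-1])
E
```

```text
pics
{'time': 0.0, 'qpos': array([-1.44660959e+00,  3.13983667e-01,  4.49692477e-02,  1.30361678e+00,
       -1.21828294e-05,  1.43121217e+00]), 'dq': array([-1.70472341e-03, -7.47827730e-05,  7.74349967e-04,  6.67231942e-06,
       -4.75552669e-04,  6.58218607e-04]), 'joint_torque': array([ 3.88572507e-04, -4.80627680e+01,  2.98534799e+01,  1.92879571e-02,
       -1.02669644e-04,  7.12451325e-06]), 'ee_pos': array([ 149.84252353, -554.5621938 ,  215.51445322]), 'orientation': array([-9.17457479e-04,  9.91315295e-01,  1.31503398e-01,  9.71785144e-07]), 'force': array([ 0.06866429, -0.15210707, -0.45006893]), 'moment': array([ 0.01948735,  0.0115919 , -0.02501899]), 'gripper_width': 85.65608540910445}
scene {'fx': 395.14174539809886, 'fy': 395.14174539809886, 'cx': 256.29980041441473, 'cy': 198.49957811532983, 'k1': -0.02187512242948579, 'R': array([[ 0.55446379,  0.83209398, -0.01376643],
       [ 0.67696019, -0.46058875, -0.57409312],
       [-0.48404009,  0.30899452, -0.81867428]]), 't': array([-337.47353245, -336.89132923, 1586.07303901])}
side {'fx': 453.2989709330636, 'fy': 453.2989709330636, 'cx': 259.41968042449406, 'cy': 194.03939476505477, 'k1': -0.14708361241960555, 'R': array([[-0.81399778, -0.58086686, -0.00114053],
       [-0.30258672,  0.42570432, -0.85277026],
       [ 0.49583151, -0.69380799, -0.52228497]]), 't': array([ 465.72806524,  181.98147391, 1148.70661218])}
wrist {'fx': 295.89188740667396, 'fy': 295.89188740667396, 'cx': 251.16850523844315, 'cy': 187.41782799489502, 'k1': 0.012944394421526017, 'T_tool_cam': array([[-2.57792781e-04, -9.56719368e-01, -2.91012001e-01,
         7.40379769e+01],
       [ 9.99999216e-01, -6.03335221e-04,  1.09765202e-03,
        -4.31241043e-01],
       [-1.22572274e-03, -2.91011490e-01,  9.56718773e-01,
        -1.57999796e+02],
       [ 0.00000000e+00,  0.00000000e+00,  0.00000000e+00,
         1.00000000e+00]])}
```

View pics/scene0.png

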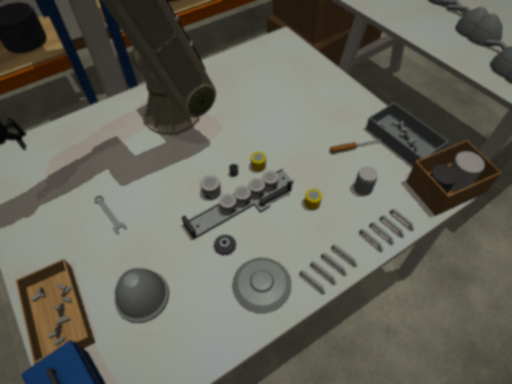

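View pics/side0.png

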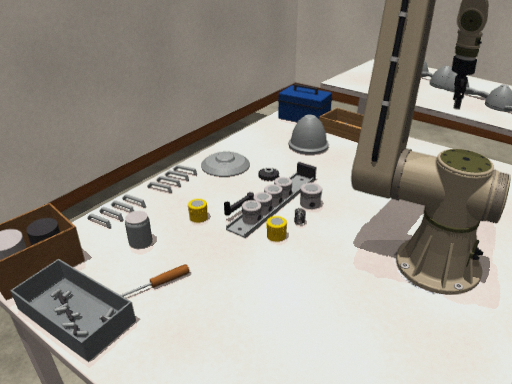

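View pics/wrist0.png

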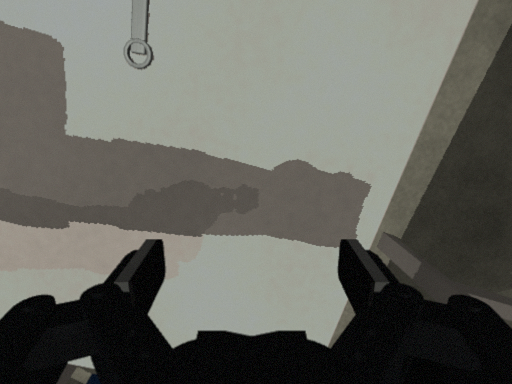

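Scene: the channel runs from the stop at about (190,224) to the open end at (290,178), with four pistons in it. The big piston is at (210,187), the spring at (234,169), the gear at (225,243), and two yellow look-alikes at (258,160) and (313,198). Next I'll crop in close.

```bash
python3 - <<'E'
import cv2
s=cv2.imread("pics/scene0.png")[140:260,165:345]
cv2.imwrite("pics/sc_crop.png",cv2.resize(s,None,fx=4.4,fy=4.4,interpolation=cv2.INTER_CUBIC))
s=cv2.imread("pics/side0.png")[145:250,180:340]
cv2.imwrite("pics/si_crop.png",cv2.resize(s,None,fx=5,fy=5,interpolation=cv2.INTER_CUBIC))
E
```

```text
(no output)
```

View pics/sc_crop.png

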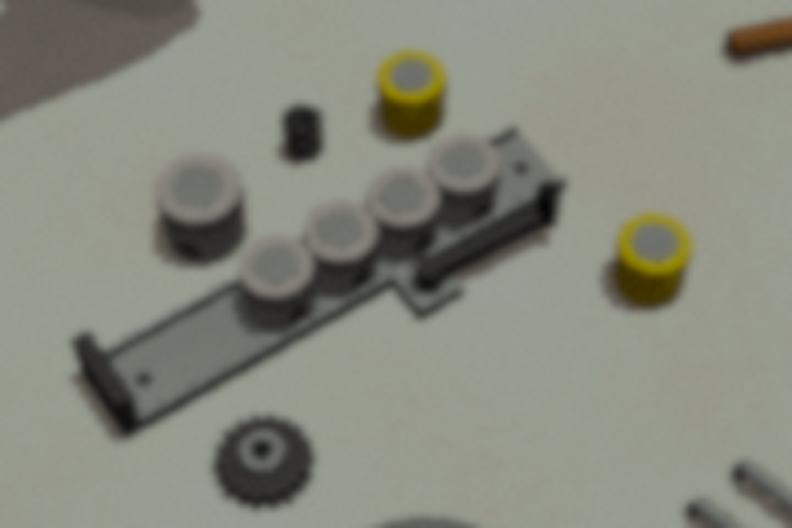

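View pics/si_crop.png

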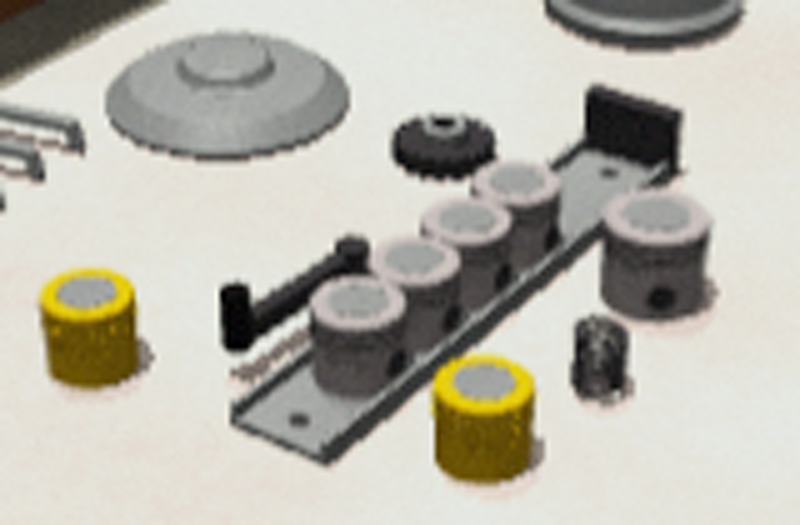

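```bash
cat > h.py <<'E'
import numpy as np, cv2
from bench import arm
def ray(n,u,v,T=None):
    c=arm.camera_info(n); 
    K=np.array([[c['fx'],0,c['cx']],[0,c['fy'],c['cy']],[0,0,1]])
    p=np.array([(u-c['cx'])/c['fx'],(v-c['cy'])/c['fy']]); q=p.copy()
    for _ in range(20): q=p/(1+c['k1']*(q@q))
    d=np.array([q[0],q[1],1.])
    if n!='wrist':
        return -c['R'].T@c['t'], c['R'].T@d
    Tc=c['T_tool_cam']; M=T[0]; o=T[1]
    return M@Tc[:3,3]+o, M@(Tc[:3,:3]@d)
def wpose(s):
    from scipy.spatial.transform import Rotation as Ro
    w,x,y,z=s['orientation']; return Ro.from_quat([x,y,z,w]).as_matrix(), np.array(s['ee_pos'])
def plane(n,u,v,z,T=None):
    o,d=ray(n,u,v,T); return (o+d*(z-o[2])/d[2])
def tri(rs):
    A=np.zeros((3,3));b=np.zeros(3)
    for o,d in rs:
        d=d/np.linalg.norm(d);P=np.eye(3)-np.outer(d,d);A+=P;b+=P@o
    X=np.linalg.solve(A,b); return X,[np.linalg.norm(np.cross(X-o,d/np.linalg.norm(d))) for o,d in rs]
E
python3 - <<'E'
from h import *
np.set_printoptions(precision=1,suppress=True)
S=lambda x,y:(165+(x+.5)/4.4-.5,140+(y+.5)/4.4-.5)
D=lambda x,y:(180+(x+.5)/5-.5,145+(y+.5)/5-.5)
sc=dict(p1=(277,268,56),p2=(341,232,56),p3=(402,197,56),p4=(463,163,56),big=(199,187,58),y1=(411,76,56),y2=(655,243,56),knob=(553,187,60),piv=(427,272,40),stopA=(83,340,50),stopB=(126,405,50))
sd=dict(p1=(516,183,56),p2=(466,219,56),p3=(416,260,56),p4=(357,304,56),big=(657,217,58),y1=(484,381,56),y2=(88,292,56),knob=(235,290,60),piv=(352,243,40),stopA=(680,112,50),stopB=(590,90,50),spring=(601,325,46))
for k in sd:
    b=plane('side',*D(*sd[k][:2]),sd[k][2]); 
    if k in sc:
        a=plane('scene',*S(*sc[k][:2]),sc[k][2]); print(k,a[:2],b[:2],tri([ray('scene',*S(*sc[k][:2])),ray('side',*D(*sd[k][:2]))])[0])
    else: print(k,b)
E
```

```text
p1 [519.9 -51.2] [514.  -43.4] [517.6 -49.8  51.9]
p2 [518.9   5.1] [514.9  10.7] [517.4   6.3  53.1]
p3 [517.3  60.5] [512.4  66.5] [515.4  62.   52.7]
p4 [516.4 117. ] [512.4 124.7] [515.1 119.3  52.4]
big [424.2 -61.9] [420.3 -55.3] [422.5 -60.7  54.9]
y1 [421.3 133. ] [411.2 146.5] [416.6 136.9  48.6]
y2 [657.7 191.1] [645.9 204.2] [654.1 195.4  48.4]
knob [575.9 158. ] [574.2 158.2] [575.2 157.9  59.4]
piv [575.5  43.8] [570.1  51.9] [573.8  45.8  35.9]
stopA [ 491.5 -197.4] [ 482.5 -194.7] [ 486.7 -198.1   46.2]
stopB [ 556.4 -197.5] [ 547.5 -186.9] [ 553.  -196.5   44.2]
spring [395.6  49.7  46. ]
```

Candidates for piston4: grey pistons at scene px (228,201), (242,193), (256,185) and (270,177), yellow look-alikes at (258,157) and (313,195), and the big piston at (210,182). Piston4 is the grey one in the channel nearest the open end, at (270,177). I'll move over the row for a close wrist view.

{"op": "arm_command", "data": {"series": [0.6,0.9,0.3,0.8,1,1.2,1.8,0.6,1.6,1,1.8,2.7,0.9,2.4,1,2.4,3.7,1.2,3.2,1,3.0,4.7,1.5,4.0,1,3.6,5.7,1.8,4.8,1,4.3,6.7,2.1,5.6,1,5.0,7.8,2.4,6.4,1,5.7,8.9,2.7,7.2,1,6.3,9.9,3.0,8.0,1], "newtons": 30}}

```text
time: 1.15
ee_pos: [339.4, -256.0, 305.9]
orientation: [-0.001, 0.886, 0.464, -0.0]
force: [1.0, -0.3, 0.1]
gripper_width: 0.1
```

{"op": "arm_command", "data": {"series": [0.7,1.0,0,0.9,1,1.4,2.0,0,1.8,1,2.1,3.0,0,2.7,1,2.8,4.0,0,3.6,1,3.5,5.0,0,4.5,1,4.2,6.0,0,5.4,1,4.9,7.0,0,6.3,1,5.5,8.0,0,7.0,1,5.9,8.5,0,7.2,1,5.9,8.5,0,7.2,1]}}

```text
time: 2.15
ee_pos: [517.2, 0.9, 305.2]
orientation: [-0.001, 0.698, 0.716, -0.001]
force: [0.3, -0.5, -0.4]
gripper_width: -0.1
```

```bash
python3 - <<'E'
from h import *
import pickle
s=arm.observe(); pickle.dump(s,open('s1.pkl','wb'))
im=arm.read_camera('wrist')[:,:,::-1]; cv2.imwrite('pics/w1.png',im)
cv2.imwrite('pics/w1b.png',cv2.resize(im,(800,600),interpolation=cv2.INTER_CUBIC))
print(s['ee_pos'],s['orientation'],s['time'],s['qpos'])
E
```

```text
[517.24726146   0.92363747 305.1537156 ] [-1.16807102e-03  6.97807553e-01  7.16284148e-01 -5.23076208e-04] 2.15 [-1.53812028e-01  1.92716827e-01  1.02913657e-01  1.48350309e+00
  5.02227291e-04  1.39085305e+00]
```

View pics/w1b.png

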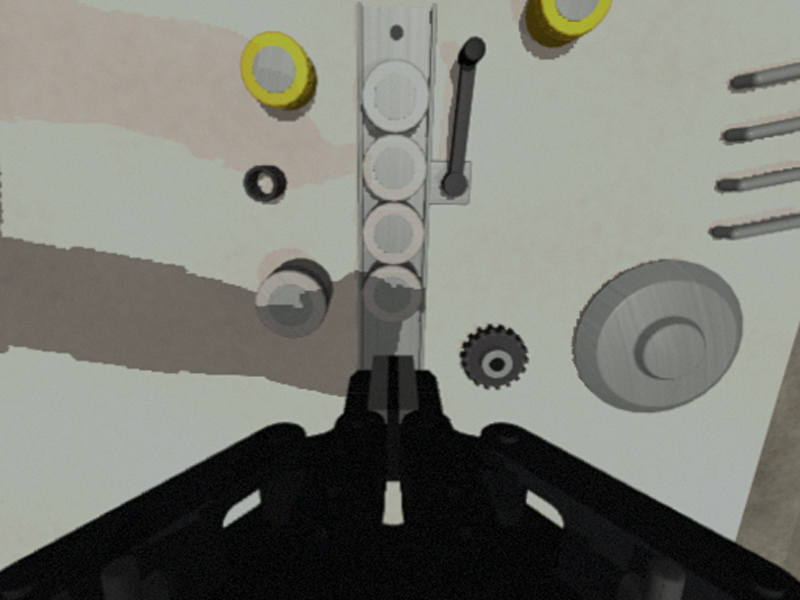

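```bash
python3 - <<'E'
from h import *
import pickle
np.set_printoptions(precision=1,suppress=True)
T=wpose(pickle.load(open('s1.pkl','rb')))
for k,u,v,z in [('p4',395,92,56),('p3',394,166,56),('p2',393,232,56),('p1',392,290,56),('knob',474,47,60),('piv',454,182,40),('wl_far',359,10,16),('wl_near',360,340,16),('wr_far',435,10,16),('wr_near',423,360,16),('lugA',470,162,20),('lugB',470,204,20),('railendL',359,3,16),('railendR',435,3,16)]:
    print(k,plane('wrist',(u+.5)*.64-.5,(v+.5)*.64-.5,z,T)[:2])
E
```

```text
p4 [515.3 121.9]
p3 [516.   64.1]
p2 [516.6   7.8]
p1 [517.1 -45.7]
knob [576.1 155.2]
piv [569.8  51.3]
wl_far [483.  189.5]
wl_near [ 485.3 -112.9]
wr_far [547.5 191.1]
wr_near [ 552. -134.]
lugA [586.   68.4]
lugB [588.8  30.3]
railendL [483.  194.7]
railendR [547.2 196.3]
```

```bash
python3 - <<'E'
import cv2
im=cv2.imread('pics/w1.png')[0:130,215:325]
cv2.imwrite('pics/w1c.png',cv2.resize(im,None,fx=4.6,fy=4.6,interpolation=cv2.INTER_CUBIC))
E
```

```text
(no output)
```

View pics/w1c.png

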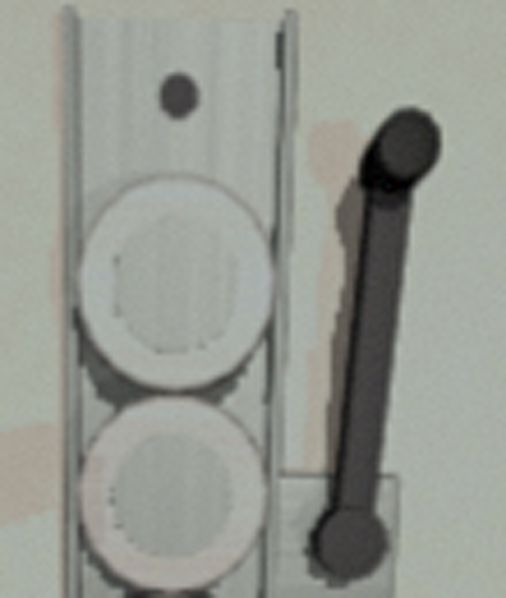

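Measured: rail centre line at x≈516.5, skew about 0.011 rad, open end at y≈195. That puts the stop face at y≈-190 and piston4 at y≈122 with its home at y≈6. The keeper sits slightly outward. I'll go behind piston4 and descend.

{"op": "arm_command", "data": {"series": [0,1.4,-0.3,0,1,0,2.8,-0.8,0,1,-0.1,4.2,-1.5,-0.1,1,-0.1,5.4,-2.5,-0.2,1,-0.1,5.8,-3.8,-0.2,1,-0.1,5.8,-5.2,-0.2,1,-0.1,5.8,-6.6,-0.2,1,-0.1,5.8,-7.6,-0.2,1,-0.1,5.8,-8.0,-0.2,1,-0.1,5.8,-8.0,-0.2,1]}}

```text
time: 3.2
ee_pos: [512.0, 172.6, 64.0]
orientation: [-0.002, 0.705, 0.709, -0.002]
force: [0.4, 0.4, 0.6]
gripper_width: -0.1
```

```bash
python3 - <<'E'
from h import *
for n in('side',):
    im=arm.read_camera(n)[:,:,::-1][130:260,180:340]; cv2.imwrite(f'pics/{n}2.png',cv2.resize(im,None,fx=4.5,fy=4.5,interpolation=cv2.INTER_CUBIC))
s=arm.observe();print(s['ee_pos'],s['orientation'])
E
```

```text
[513.43603361 173.02831491  65.66343166] [-0.00124931  0.70504536  0.70916016 -0.00115768]
```

View pics/side2.png

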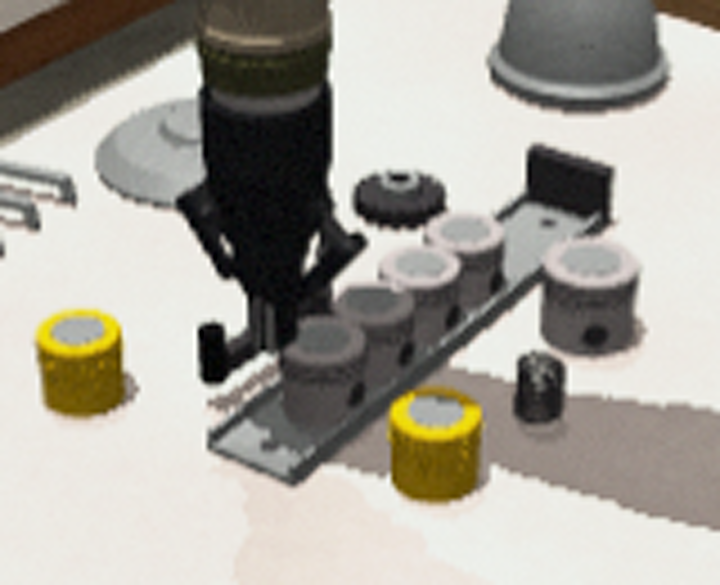

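```bash
python3 - <<'E'
from h import *
for n in('side','scene'):
  c=arm.camera_info(n)
  for P in [(513,173,43),(515,122,56),(517,195,0),(576,155,60)]:
    q=c['R']@np.array(P)+c['t']; q=q[:2]/q[2]; q=q*(1+c['k1']*(q@q)); u=q[0]*c['fx']+c['cx'];v=q[1]*c['fy']+c['cy']
    print(n,P,u,v,(u-180)*4.5,(v-130)*4.5)
im=arm.read_camera('scene')[:,:,::-1][110:260,165:345]; cv2.imwrite('pics/sc2.png',cv2.resize(im,None,fx=4,fy=4,interpolation=cv2.INTER_CUBIC))
im=arm.read_camera('wrist')[:,:,::-1]; cv2.imwrite('pics/w2.png',im)
s=arm.observe();print(s['ee_pos'],s['orientation'])
E
```

```text
side (513, 173, 43) 240.59170600531326 216.94275557565675 272.6626770239096 391.24240009045536
side (515, 122, 56) 250.84425317227613 204.6944189559176 318.79913927524257 336.1248853016292
side (517, 195, 0) 235.0457191372521 232.73544021330662 247.70573611763442 462.3094809598798
side (576, 155, 60) 226.82014248476105 201.9096068790022 210.69064118142472 323.59323095550997
scene (513, 173, 43) 282.6156388817262 171.11978826951602 461.770374967768 185.03904721282208
scene (515, 122, 56) 270.8174552486929 175.72152493524936 408.6785486191181 205.74686220862213
scene (517, 195, 0) 287.83568747481644 176.79008963887475 485.260593636674 210.55540337493636
scene (576, 155, 60) 289.58786848876673 182.52828368437872 493.1454081994503 236.37727657970424
[515.05115901 173.64129104  67.2435116 ] [-2.14150840e-04  7.04854763e-01  7.09351510e-01  3.90850906e-04]
```

View pics/sc2.png

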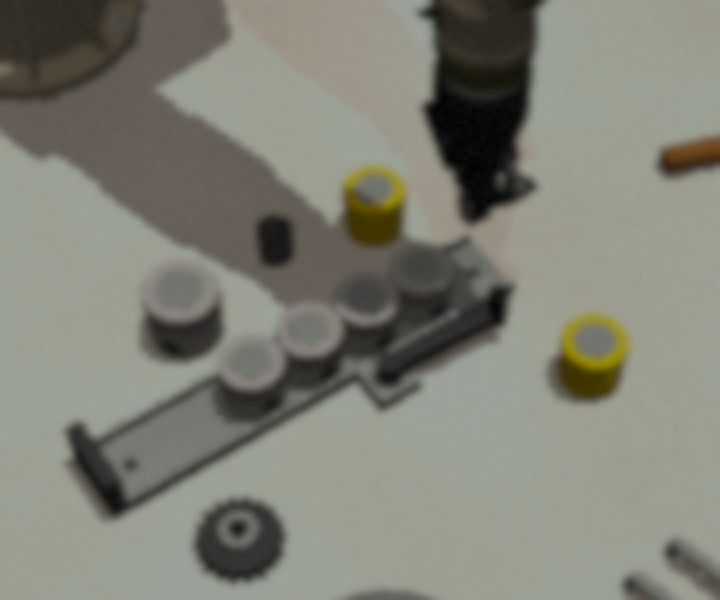

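View pics/w2.png

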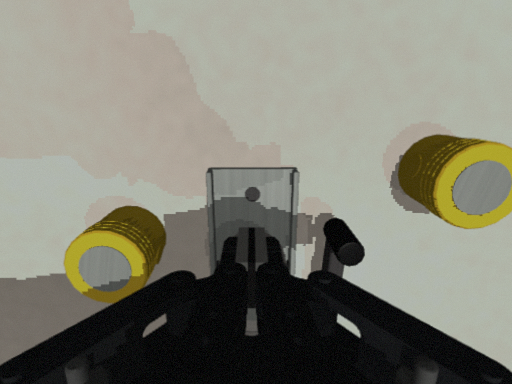

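```bash
python3 - <<'E'
from h import *
im=arm.read_camera('side')[:,:,::-1][165:230,215:290]
a=cv2.resize(im,None,fx=8,fy=8,interpolation=cv2.INTER_NEAREST); cv2.imwrite('pics/z2.png',np.clip(a.astype(float)*1.6,0,255).astype('uint8'))
print(arm.observe()['ee_pos'],arm.observe()['gripper_width'])
E
```

```text
[515.20438482 173.78108291  67.39308929] -0.1841575249963416
```

View pics/z2.png

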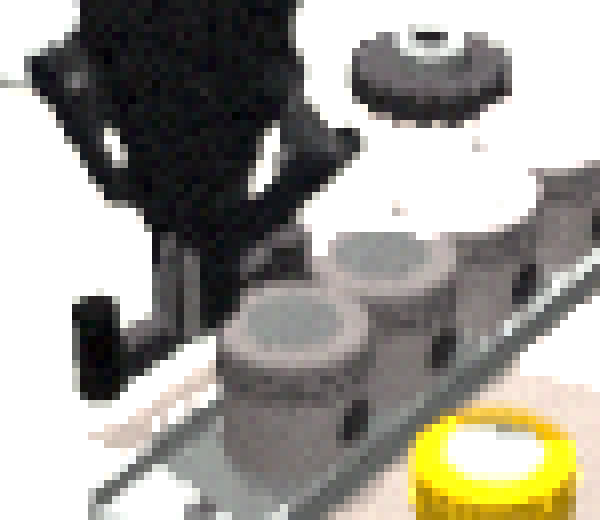

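The side view shows the tip at about (240,207), some 20 mm higher than the stated tip offset predicts. I'll lower in stages and look again.

{"op": "arm_command", "data": {"series": [0,0,-0.2,0,1,0,0,-0.4,0,1,0,0,-0.6,0,1,0,0,-0.7,0,1,0,0,-0.8,0,1,0,0,-0.8,0,1,0,0,-0.8,0,1,0,0,-0.8,0,1,0,0,-0.8,0,1,0,0,-0.8,0,1]}}

```text
time: 4.4
ee_pos: [515.3, 173.8, 43.6]
orientation: [0.0, 0.705, 0.709, 0.001]
force: [0.9, 0.0, -0.1]
gripper_width: 0.0
```

```bash
cat > look.py <<'E'
from h import *
import sys
t=sys.argv[1]
im=arm.read_camera('side')[:,:,::-1][155:240,205:305]
a=cv2.resize(im,None,fx=7,fy=7,interpolation=cv2.INTER_NEAREST); cv2.imwrite(f'pics/z{t}.png',np.clip(a.astype(float)*1.6,0,255).astype('uint8'))
s=arm.observe();print(s['time'],s['ee_pos'],s['orientation'],s['force'])
E
python3 look.py 3
```

```text
4.45 [515.34991604 173.81567253  43.56879692] [2.90745974e-05 7.04811649e-01 7.09394099e-01 7.42393430e-04] [-1.12473307 -0.10438408 -0.55630992]
```

View pics/z3.png

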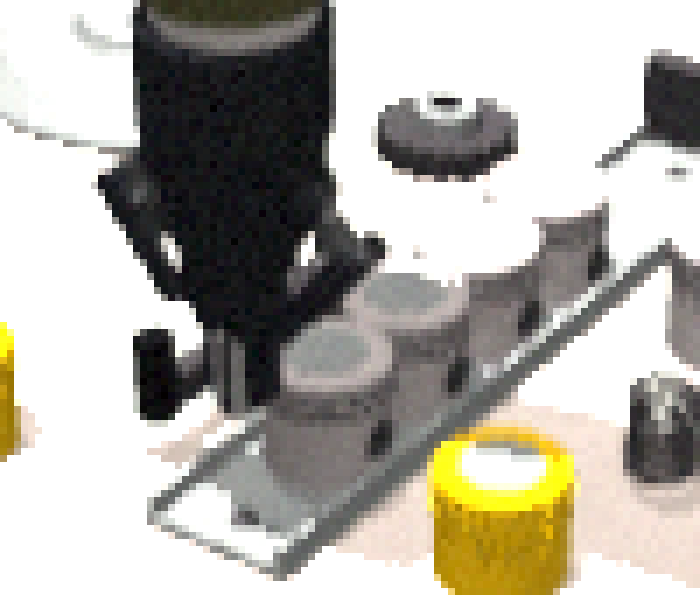

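```bash
python3 - <<'E'
from h import *
np.set_printoptions(precision=1,suppress=True)
s=arm.observe();T=wpose(s)
im=arm.read_camera('wrist')[:,:,::-1]; cv2.imwrite('pics/w3.png',im)
im=arm.read_camera('scene')[:,:,::-1][120:220,230:330]; cv2.imwrite('pics/sc3.png',np.clip(cv2.resize(im,None,fx=6,fy=6,interpolation=cv2.INTER_NEAREST).astype(float)*1.6,0,255).astype('uint8'))
for n in('side','scene'):
  c=arm.camera_info(n); print(n,-c['R'].T@c['t'])
# w2 points at TCP (515,173.6,67.2)
T2=(T[0],np.array([515.1,173.6,67.2]))
print('w2 hole',plane('wrist',252,193,6,T2),'railend',plane('wrist',252,168,16,T2),plane('wrist',209,168,16,T2),plane('wrist',297,168,16,T2),'knob',plane('wrist',349,253,60,T2))
import pickle
T1=wpose(pickle.load(open('s1.pkl','rb')))
print('w1 hole',plane('wrist',396*.64,32*.64,6,T1))
E
```

```text
side [-135.4  990.   755.7]
scene [1182.9 -364.4 1100.4]
w2 hole [515.6 176.7   6. ] railend [515.4 199.   16. ] [484.2 198.9  16. ] [548.  199.2  16. ] knob [576.1 155.2  60. ]
w1 hole [515.1 175.8   6. ]
```

View pics/sc3.png

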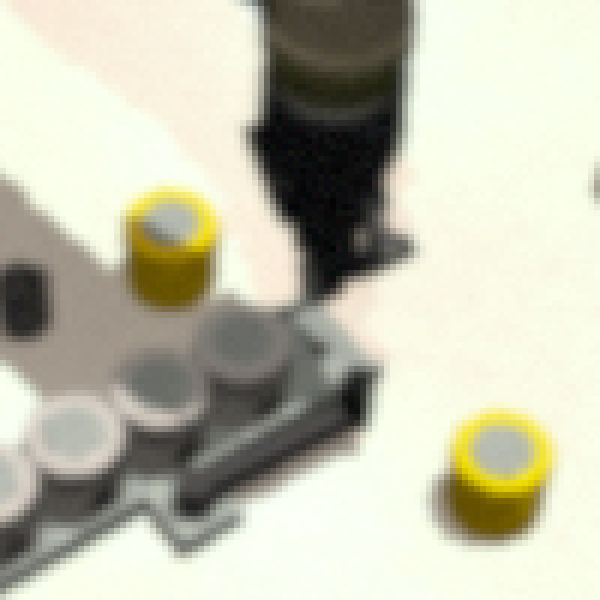

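View pics/w3.png

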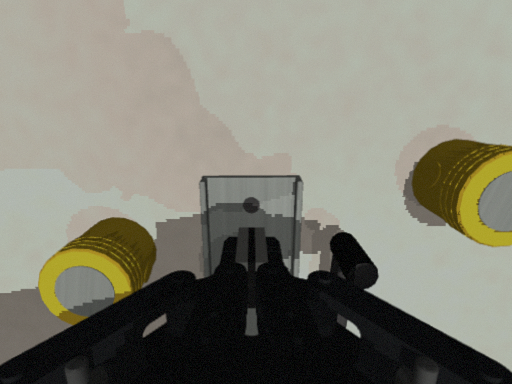

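```bash
python3 - <<'E'
from h import *
np.set_printoptions(precision=1,suppress=True)
print(tri([ray('scene',283.3,170),ray('side',239.3,213.9)]))
# check bias on known: p4 top centres, knob top
T=wpose(arm.observe())
for u,v in [(252,229),(240,238)]:
  for z in (22,30,45,60,75): print(u,v,plane('wrist',u,v,z,T)-T[1])
E
python3 - <<'E'
import cv2
im=cv2.imread('pics/w3.png')[160:300,190:320]
cv2.imwrite('pics/w3c.png',cv2.convertScaleAbs(cv2.resize(im,None,fx=5,fy=4.2,interpolation=cv2.INTER_NEAREST),alpha=2.2))
E
```

```text
(array([516.5, 173.4,  52.2]), [np.float64(0.3963487570675991), np.float64(0.39634875706744915)])
252 229 [  0.4  -9.  -21.5]
252 229 [  0.3  -5.3 -13.5]
252 229 [0.2 1.7 1.5]
252 229 [ 0.1  8.6 16.5]
252 229 [-0.  15.6 31.5]
240 238 [ -7.6 -15.7 -21.5]
240 238 [ -7.3 -11.6 -13.5]
240 238 [-6.8 -4.1  1.5]
240 238 [-6.2  3.4 16.5]
240 238 [-5.7 11.  31.5]
```

View pics/w3c.png

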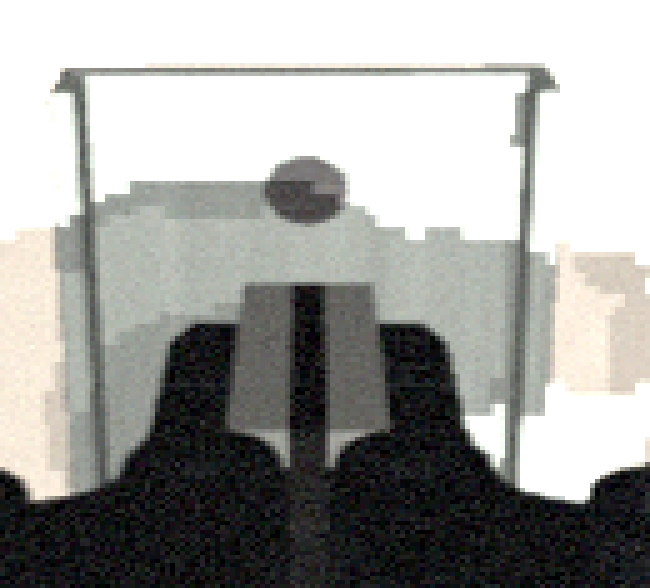

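{"op": "arm_command", "data": {"series": [0,0,-0.1,0,1,0,0,-0.2,0,1,0,0,-0.3,0,1,0,0,-0.35,0,1,0,0,-0.4,0,1,0,0,-0.4,0,1,0,0,-0.4,0,1,0,0,-0.4,0,1,0,0,-0.4,0,1,0,0,-0.4,0,1]}}

```text
time: 5.55
ee_pos: [515.4, 173.8, 31.6]
orientation: [0.0, 0.705, 0.709, 0.001]
force: [0.5, -0.2, -0.7]
gripper_width: 0.2
```

```bash
python3 look.py 4
```

```text
5.6 [515.34417096 173.78266046  31.58382978] [5.54935278e-05 7.04804289e-01 7.09401399e-01 7.52865374e-04] [-0.06489566 -0.17240652 -0.13836244]
```

View pics/z4.png

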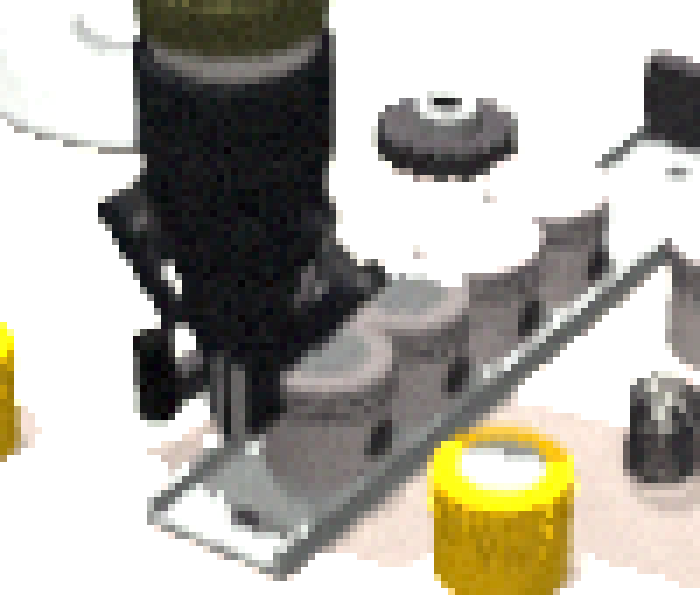

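Tip is about 16 mm below the piston tops, behind piston4, with no contact yet. I'll start the push slowly.

{"op": "arm_command", "data": {"series": [0,-0.2,0,0,1,0,-0.4,0,0,1,0,-0.5,0,0,1,0,-0.6,0,0,1,0,-0.7,0,0,1,0,-0.8,0,0,1,0,-0.9,0,0,1,0,-1.0,0,0,1,0,-1.0,0,0,1,0,-1.0,0,0,1]}}

```text
time: 6.6
ee_pos: [515.5, 144.4, 31.7]
orientation: [-0.0, 0.705, 0.709, 0.001]
force: [0.2, 4.4, 1.0]
gripper_width: -0.2
```

```bash
python3 look.py 5
```

```text
6.65 [515.45285146 144.33468242  31.70843755] [-2.62767091e-04  7.04693481e-01  7.09510724e-01  1.24944761e-03] [0.46163726 5.25982122 0.46648715]
```

View pics/z5.png

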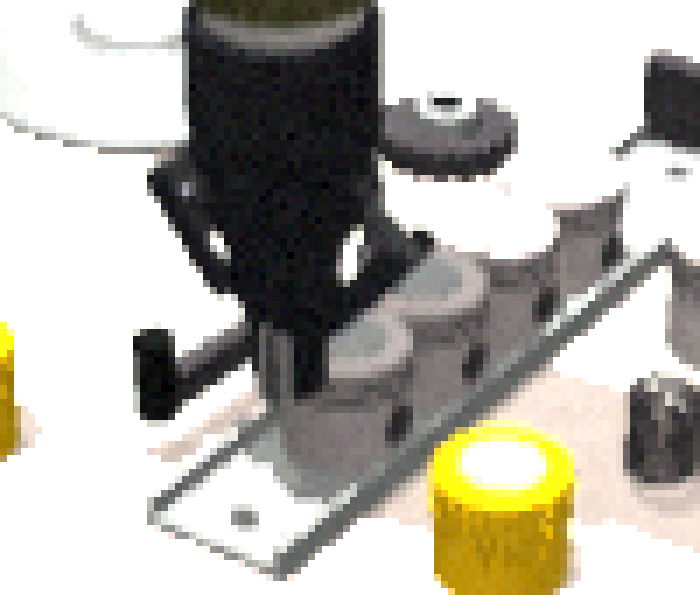

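```bash
python3 - <<'E'
from h import *
np.set_printoptions(precision=1,suppress=True)
f=lambda x,y:(205+x/7-.5,155+y/7-.5)
im=arm.read_camera('scene')[:,:,::-1][120:220,220:320]; cv2.imwrite('pics/sc5.png',np.clip(cv2.resize(im,None,fx=6,fy=6,interpolation=cv2.INTER_NEAREST).astype(float)*1.6,0,255).astype('uint8'))
print('p4 before',plane('side',*f(340,352),56),'now',plane('side',*f(365,338),56))
for z in(15,20,25,30,35,40,45): print(plane('side',*f(290,398),z))
E
```

```text
p4 before [509.6 118.7  56. ] now [507.4 104.3  56. ]
[543.4 108.7  15. ]
[538.8 114.6  20. ]
[534.2 120.6  25. ]
[529.7 126.5  30. ]
[525.1 132.5  35. ]
[520.5 138.4  40. ]
[515.9 144.4  45. ]
```

View pics/sc5.png

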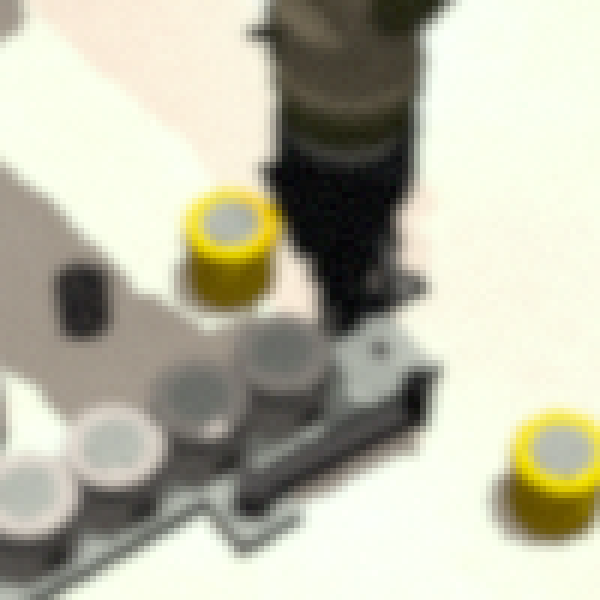

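Contact made: piston4 moved about 14 mm with the row intact, and the push force is about 5 N. The tip is at z≈42, a bit high on the piston, so I'll back off slightly and lower in small checked steps.

{"op": "arm_command", "data": {"series": [0,0.1,0,0,1,0,0.15,0,0,1,0,0.15,-0.03,0,1,0,0.15,-0.06,0,1,0,0.15,-0.08,0,1,0,0.15,-0.1,0,1,0,0.15,-0.12,0,1,0,0.15,-0.14,0,1,0,0.15,-0.16,0,1,0,0.15,-0.17,0,1]}}

```text
time: 7.7
ee_pos: [515.4, 148.8, 26.5]
orientation: [-0.0, 0.705, 0.71, 0.001]
force: [1.3, 0.3, -0.0]
gripper_width: -0.2
```

{"op": "arm_command", "data": {"series": [0,0,-0.03,0,1,0,0,-0.06,0,1,0,0,-0.09,0,1,0,0,-0.12,0,1,0,0,-0.15,0,1,0,0,-0.18,0,1,0,0,-0.2,0,1,0,0,-0.2,0,1,0,0,-0.2,0,1,0,0,-0.2,0,1]}}

```text
time: 8.7
ee_pos: [515.4, 148.8, 20.6]
orientation: [-0.0, 0.705, 0.71, 0.001]
force: [-0.3, -0.2, -0.2]
gripper_width: 0.0
```

```bash
python3 look.py 6
```

```text
8.75 [515.44738912 148.82134603  20.56170856] [-2.39629797e-04  7.04680888e-01  7.09523325e-01  1.20027076e-03] [-0.34085615 -0.1143135  -0.39564501]
```

View pics/z6.png

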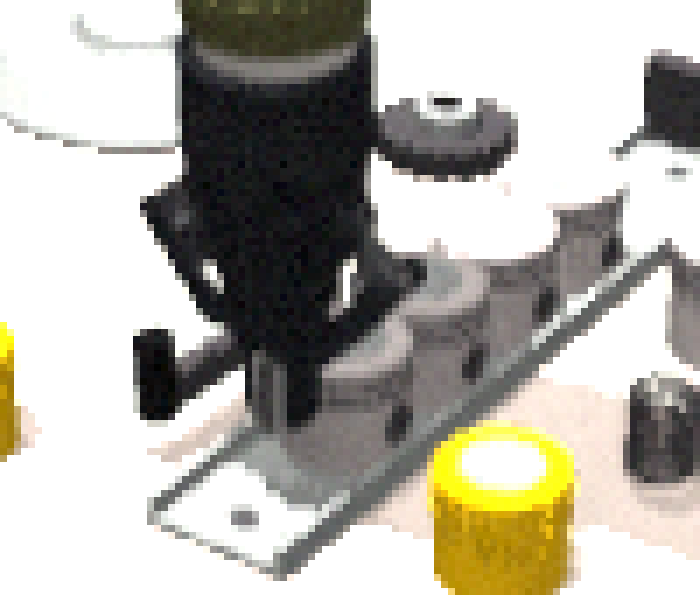

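No contact force and the tip is at z≈31. Pushing on.

{"op": "arm_command", "data": {"series": [0,-0.15,0,0,1,0,-0.3,0,0,1,0,-0.5,0,0,1,0.01,-0.7,0,0,1,0.01,-0.9,0,0,1,0.01,-1.1,0,0,1,0.01,-1.3,0,0,1,0.02,-1.5,0,0,1,0.02,-1.6,0,0,1,0.02,-1.65,0,0,1]}}

```text
time: 9.75
ee_pos: [516.1, 99.9, 20.7]
orientation: [-0.001, 0.705, 0.71, 0.002]
force: [0.4, 5.9, 1.1]
gripper_width: 0.4
```

```bash
python3 look.py 7
```

```text
9.8 [516.10374721  99.70569888  20.71381923] [-0.0007335   0.70461935  0.70958257  0.00190191] [ 0.85116131  5.03957211 -0.07768311]
```

View pics/z7.png

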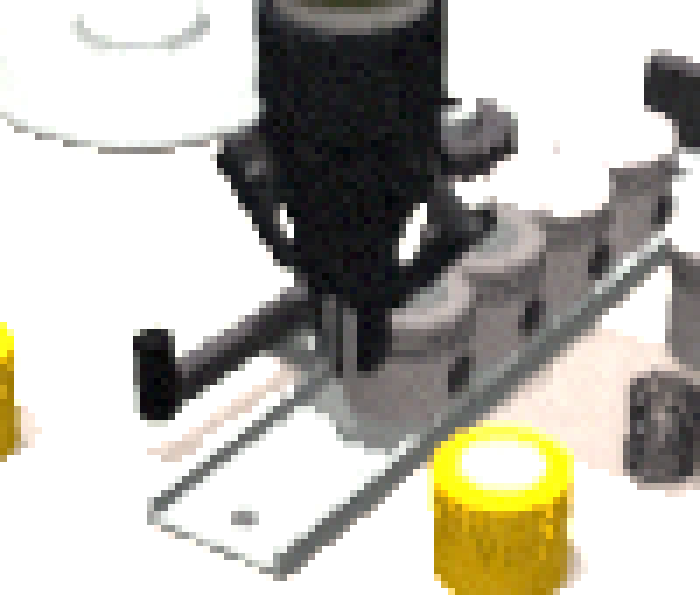

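The row is moving upright and intact, with no hang-up.

{"op": "arm_command", "data": {"series": [0,-0.2,0,0,1,0,-0.4,0,0,1,0,-0.6,0,0,1,0.01,-0.8,0,0,1,0.01,-1.0,0,0,1,0.01,-1.2,0,0,1,0.01,-1.35,0,0,1,0.02,-1.5,0,0,1,0.02,-1.6,0,0,1,0.02,-1.65,0,0,1]}}

```text
time: 10.8
ee_pos: [516.5, 50.6, 20.7]
orientation: [-0.001, 0.705, 0.71, 0.002]
force: [-0.4, 6.0, 1.4]
gripper_width: -0.2
```

```bash
sed -i 's/155:240,205:305/130:215,235:335/' look.py; python3 look.py 8
```

```text
10.85 [516.52272703  50.42193334  20.69665155] [-0.00122468  0.70461473  0.70958551  0.00223538] [0.66572149 4.49401769 0.84365719]
```

View pics/z8.png

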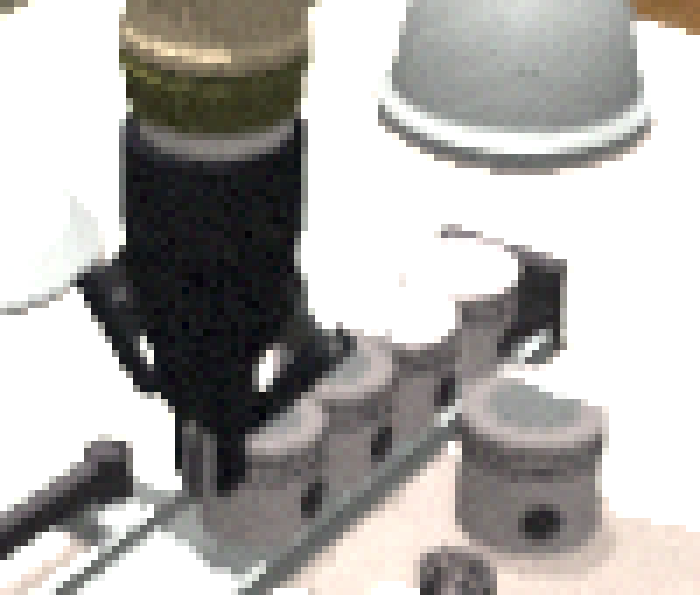

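Near the stop; now small steps with force checks.

{"op": "arm_command", "data": {"series": [0,-0.03,0,0,1,0,-0.06,0,0,1,0,-0.09,0,0,1,0,-0.12,0,0,1,0,-0.15,0,0,1,0,-0.18,0,0,1,0,-0.21,0,0,1,0,-0.23,0,0,1,0,-0.25,0,0,1,0,-0.25,0,0,1]}}

```text
time: 11.85
ee_pos: [516.3, 45.8, 20.8]
orientation: [-0.003, 0.704, 0.71, 0.004]
force: [0.2, 13.1, 1.0]
gripper_width: 0.3
```

{"op": "arm_command", "data": {"series": [0,-0.03,0,0,1,0,-0.06,0,0,1,0,-0.09,0,0,1,0,-0.12,0,0,1,0,-0.15,0,0,1,0,-0.18,0,0,1,0,-0.18,0,0,1,0,-0.18,0,0,1,0,-0.18,0,0,1,0,-0.18,0,0,1]}}

```text
time: 12.85
ee_pos: [515.9, 45.8, 21.0]
orientation: [-0.007, 0.702, 0.712, 0.008]
force: [-0.2, 22.3, 2.1]
gripper_width: -0.1
```

```bash
python3 look.py 9
```

```text
12.9 [515.85338694  45.82674664  21.01480853] [-0.00710947  0.7024836   0.71161664  0.00824702] [ 0.54328363 21.06122035  3.34076109]
```

View pics/z9.png

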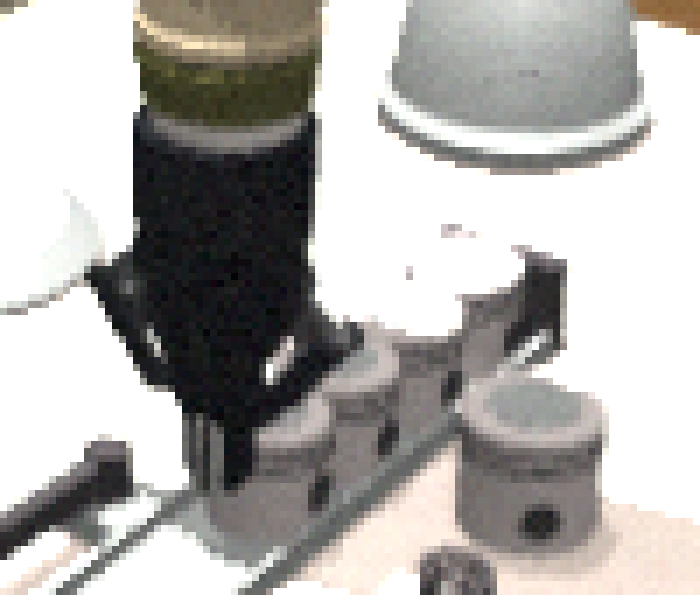

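The position holds at y=45.8 while force climbs from 13 to 22 N, so the row is hard against the stop. The tip also matches the expected home, 34.8 − 28 = 6.8. I'll back off and cross over the keeper to its outer side.

{"op": "arm_command", "data": {"series": [0,0.2,0,0,1,0,0.6,0,0,1,0,1.0,0.3,0,1,0,1.2,1.2,0,1,0,1.4,2.2,0,1,0.8,1.7,2.5,0,1,1.6,2.0,2.5,0,1,2.4,2.3,2.5,0,1,3.1,2.5,2.5,0,1,3.1,2.5,2.5,0,1]}}

```text
time: 13.9
ee_pos: [611.5, 121.5, 96.5]
orientation: [-0.006, 0.702, 0.712, 0.009]
force: [-0.4, 0.6, -0.3]
gripper_width: -0.1
```

```bash
python3 look.py 10; python3 - <<'E'
from h import *
im=arm.read_camera('wrist')[:,:,::-1]; cv2.imwrite('pics/w10.png',im)
im=arm.read_camera('scene')[:,:,::-1][130:250,165:345]; cv2.imwrite('pics/sc10.png',cv2.resize(im,None,fx=4.4,fy=4.4,interpolation=cv2.INTER_CUBIC))
print(arm.observe()['ee_pos'])
E
```

```text
13.95 [609.58923729 121.18628186  96.14752567] [-0.00669342  0.70233842  0.7117656   0.00810407] [ 0.17867997  0.07279701 -0.03007249]
[607.79778846 120.79411472  95.93032326]
```

View pics/z10.png

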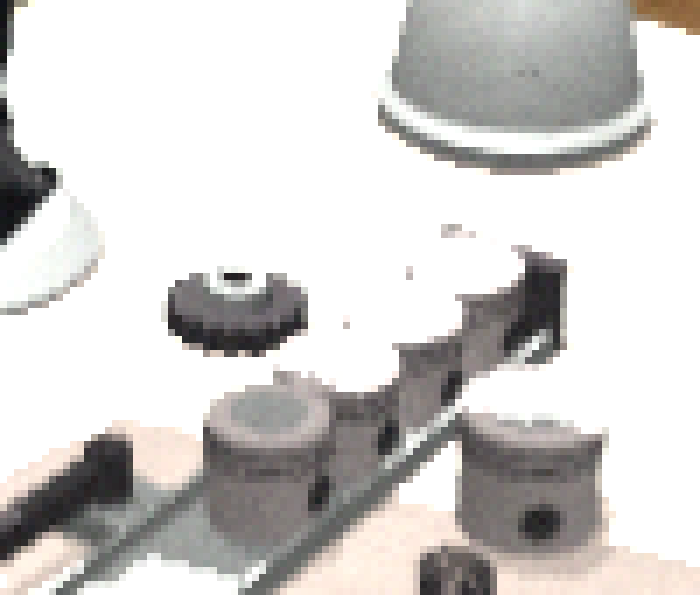

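View pics/sc10.png

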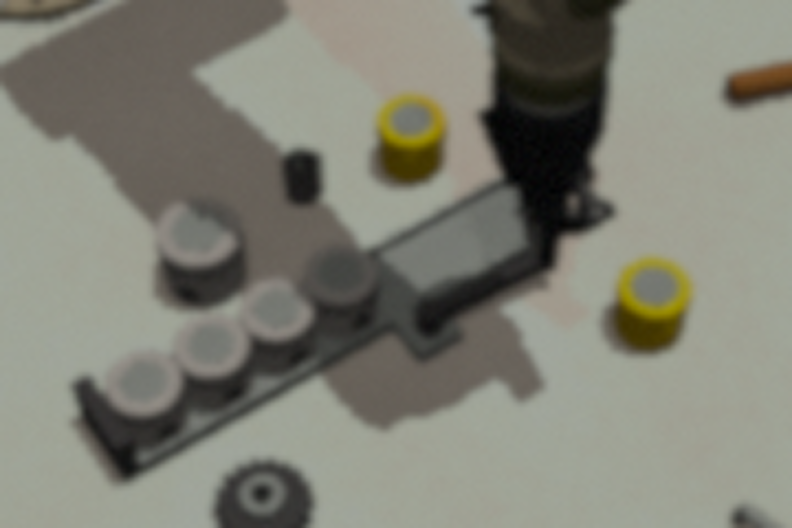

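View pics/w10.png

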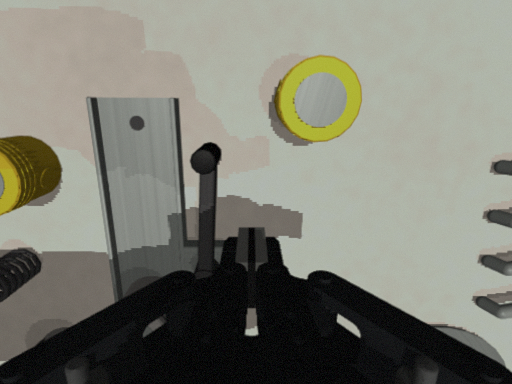

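The row is against the stop with all four touching. In the wrist view the fingers (225–280, 240) are outside the keeper arm (208, 200). Now I'll descend beside the arm.

{"op": "arm_command", "data": {"series": [0.25,0.05,0,0,1,0.25,0.05,-0.4,0,1,0.25,0.05,-0.9,0,1,0.25,0.05,-1.4,0,1,0.25,0.05,-1.8,0,1,0.25,0.05,-2.2,0,1,0.25,0.05,-2.4,0,1,0.25,0.05,-2.5,0,1,0.25,0.05,-2.5,0,1,0.25,0.05,-2.5,0,1]}}

```text
time: 15.05
ee_pos: [615.8, 122.3, 21.4]
orientation: [-0.007, 0.702, 0.712, 0.008]
force: [0.4, 0.3, 0.6]
gripper_width: -0.0
```

```bash
python3 - <<'E'
from h import *
s=arm.observe();print(s['ee_pos'],s['orientation'],s['force'])
im=arm.read_camera('wrist')[:,:,::-1]; cv2.imwrite('pics/w11.png',im)
im=arm.read_camera('side')[:,:,::-1][145:245,190:310]; cv2.imwrite('pics/z11.png',cv2.resize(im,None,fx=6,fy=6,interpolation=cv2.INTER_CUBIC))
E
```

```text
[615.75651364 122.32132169  21.44221212] [-0.00709775  0.70247611  0.71162826  0.0078843 ] [0.44236473 0.31244981 0.56553928]
```

View pics/w11.png

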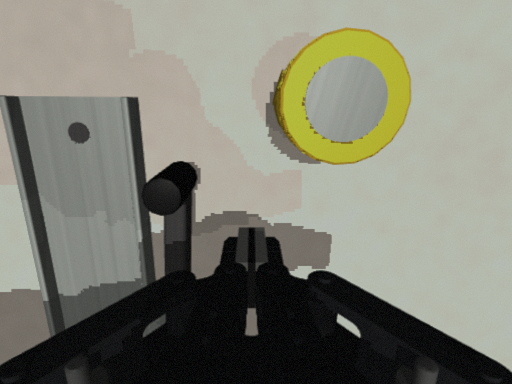

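View pics/z11.png

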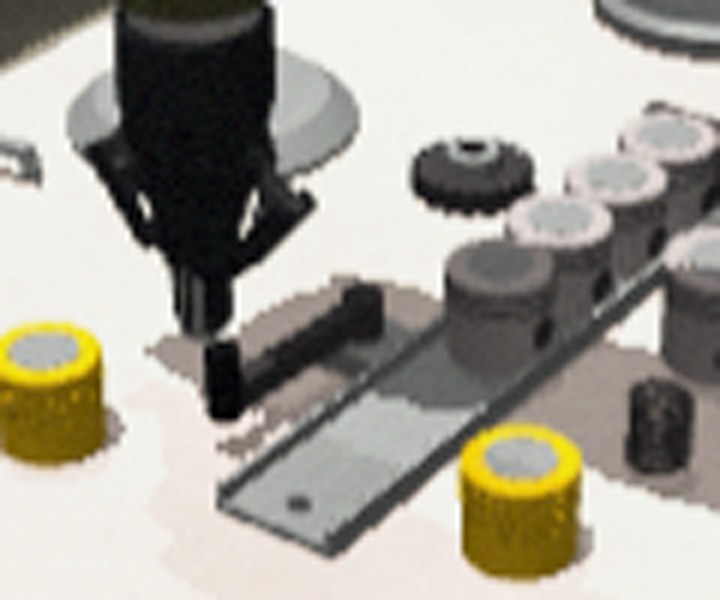

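```bash
python3 - <<'E'
from h import *
np.set_printoptions(precision=1,suppress=True)
for z in(20,30,40,50): print(plane('side',190+203/6-.5,145+335/6-.5,z))
E
```

```text
[631.2 106.2  20. ]
[620.8 118.2  30. ]
[610.4 130.2  40. ]
[599.9 142.2  50. ]
```

{"op": "arm_command", "data": {"series": [0,0,-0.1,0,1,0,0,-0.2,0,1,0,0,-0.3,0,1,0,0,-0.35,0,1,0,0,-0.35,0,1,-0.15,0.0,-0.35,0,1,-0.35,0.05,-0.35,0,1,-0.55,0.05,-0.35,0,1,-0.75,0.1,-0.35,0,1,-0.9,0.1,-0.35,0,1]}}

```text
time: 16.15
ee_pos: [588.4, 125.6, 11.3]
orientation: [-0.007, 0.702, 0.712, 0.008]
force: [1.0, 1.6, -1.3]
gripper_width: 0.3
```

```bash
cat > look2.py <<'E'
from h import *
import sys
s=arm.observe();print(s['time'],s['ee_pos'],s['orientation'],s['force'])
im=arm.read_camera('side')[:,:,::-1][145:245,190:310]; cv2.imwrite(f'pics/z{sys.argv[1]}.png',cv2.resize(im,None,fx=6,fy=6,interpolation=cv2.INTER_CUBIC))
E
python3 look2.py 12
```

```text
16.15 [588.39433349 125.58372026  11.32775609] [-0.00686815  0.70237285  0.71172851  0.0082301 ] [ 0.95361508  1.64666037 -1.26499414]
```

View pics/z12.png

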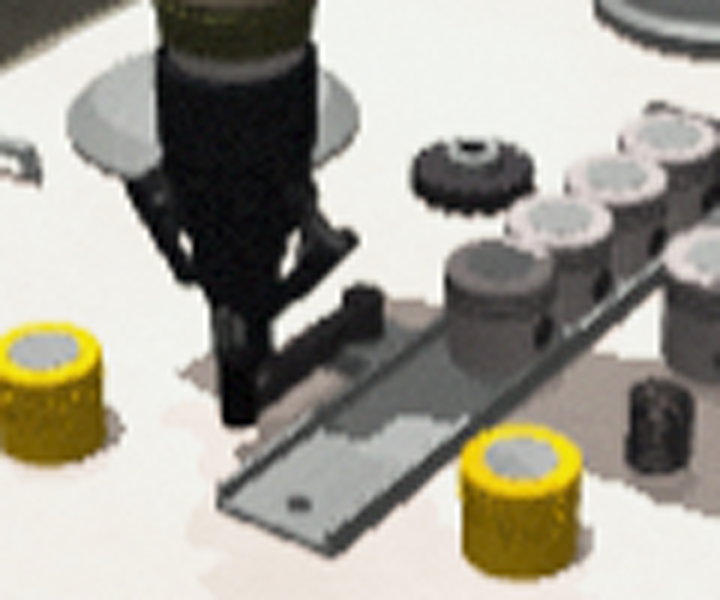

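{"op": "arm_command", "data": {"series": [-0.2,0,0,0,1,-0.4,0.05,0,0,1,-0.6,0.05,0,0,1,-0.8,0.05,0,0,1,-1.0,0,0,0,1,-1.2,0,0,0,1,-1.4,-0.05,0,0,1,-1.6,-0.15,0,0,1,-1.8,-0.25,0,0,1,-1.95,-0.35,0,0,1]}}

```text
time: 17.2
ee_pos: [528.4, 114.8, 11.2]
orientation: [-0.007, 0.702, 0.712, 0.008]
force: [1.2, 0.8, -0.4]
gripper_width: 0.1
```

```bash
python3 look2.py 13
```

```text
17.2 [528.445694   114.84651469  11.24683439] [-0.00732995  0.70234312  0.71175774  0.0078313 ] [ 1.18522643  0.78182111 -0.38725159]
```

View pics/z13.png

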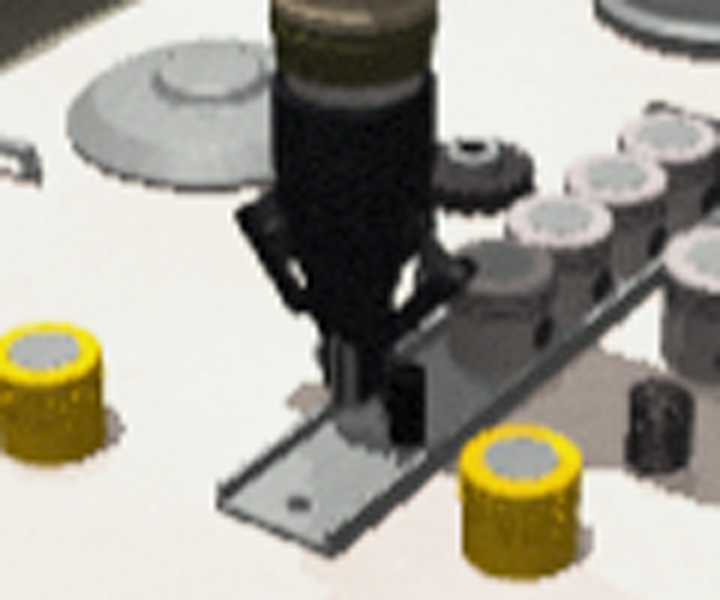

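{"op": "arm_command", "data": {"series": [-0.15,-0.12,0.1,0,1,-0.3,-0.25,0.1,0,1,-0.45,-0.4,0.1,0,1,-0.6,-0.55,0.1,0,1,-0.75,-0.75,0.1,0,1,-0.85,-0.95,0.1,0,1,-0.93,-1.1,0.1,0,1,-1.0,-1.25,0.1,0,1,-1.05,-1.4,0.1,0,1,-1.05,-1.5,0.1,0,1]}}

```text
time: 18.25
ee_pos: [495.6, 69.1, 14.0]
orientation: [-0.008, 0.703, 0.712, 0.007]
force: [0.0, 0.9, 0.7]
gripper_width: -0.0
```

```bash
python3 look2.py 14
```

```text
18.25 [495.5931636   69.11589708  14.02673727] [-0.0079133   0.7025325   0.71157234  0.00709108] [0.02268464 0.86537609 0.67194388]
```

View pics/z14.png

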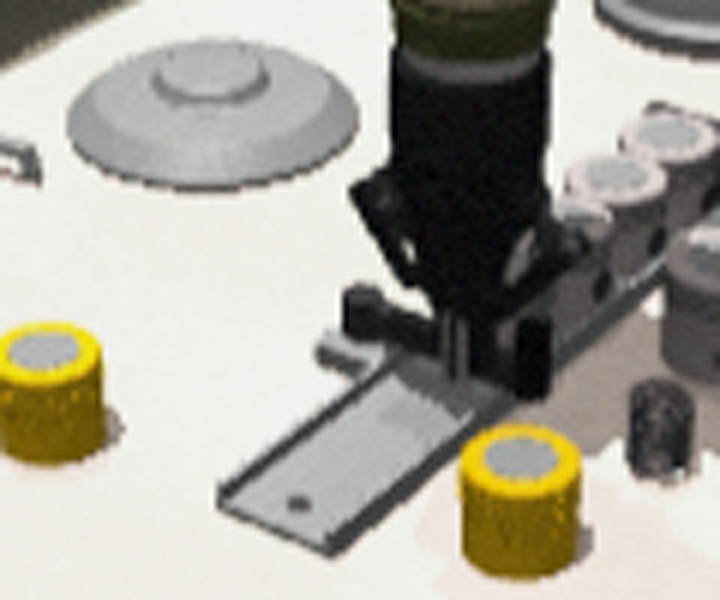

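Nearly shut. Final slow press to the limit.

{"op": "arm_command", "data": {"series": [0,-0.05,0,0,1,0,-0.1,0,0,1,0,-0.13,0,0,1,0,-0.16,0,0,1,0,-0.18,0,0,1,0,-0.2,0,0,1,0,-0.22,0,0,1,0,-0.22,0,0,1,0,-0.22,0,0,1,0,-0.22,0,0,1]}}

```text
time: 19.3
ee_pos: [495.4, 66.1, 14.0]
orientation: [-0.011, 0.702, 0.712, 0.01]
force: [-0.6, 14.0, 0.8]
gripper_width: 0.3
```

The keeper is against its limit: held at y=66.1 with 14 N, where I predicted 66. Moving clear.

{"op": "arm_command", "data": {"series": [0,0.3,0,0,1,0,0.8,0,0,1,0,1.5,0.2,0,1,0,2.0,1.0,0,1,0,2.0,2.4,0,1,0,2.0,3.8,0,1,0,2.0,5.2,0,1,0,1.5,6.5,0,1,0,0.5,7.5,0,1,0,-0.5,8.0,0,1]}}

```text
time: 20.3
ee_pos: [496.6, 50.5, 257.3]
orientation: [-0.008, 0.701, 0.713, 0.011]
force: [0.5, -0.1, -0.3]
gripper_width: 0.1
```

```bash
python3 - <<'E'
from h import *
import pickle
s=arm.observe();pickle.dump(s,open('s15.pkl','wb'));print(s['time'],s['ee_pos'],s['orientation'],s['force'],s['dq'])
im=arm.read_camera('wrist')[:,:,::-1]; cv2.imwrite('pics/w15.png',cv2.resize(im,(800,600),interpolation=cv2.INTER_CUBIC))
im=arm.read_camera('side')[:,:,::-1][145:245,190:330]; cv2.imwrite('pics/z15.png',cv2.resize(im,None,fx=5.5,fy=5.5,interpolation=cv2.INTER_CUBIC))
im=arm.read_camera('scene')[:,:,::-1][140:260,165:345]; cv2.imwrite('pics/sc15.png',cv2.resize(im,None,fx=4.4,fy=4.4,interpolation=cv2.INTER_CUBIC))
E
```

```text
20.3 [496.60201979  50.52274414 257.33844021] [-0.00840634  0.70093023  0.71309614  0.01095643] [ 0.52174888 -0.10865666 -0.25407373] [-0.62431567 -0.07037335  0.21222138  0.33085282 -0.00286076 -0.60313263]
```

View pics/w15.png

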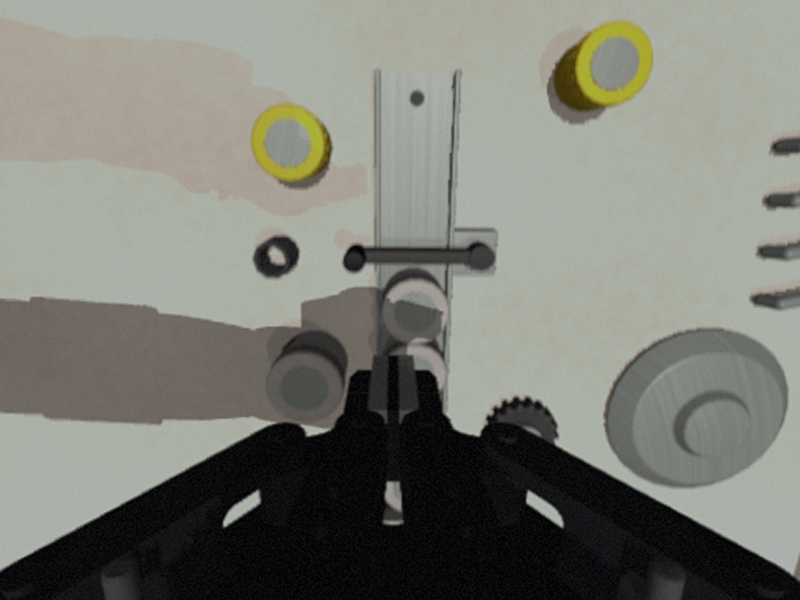

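View pics/z15.png

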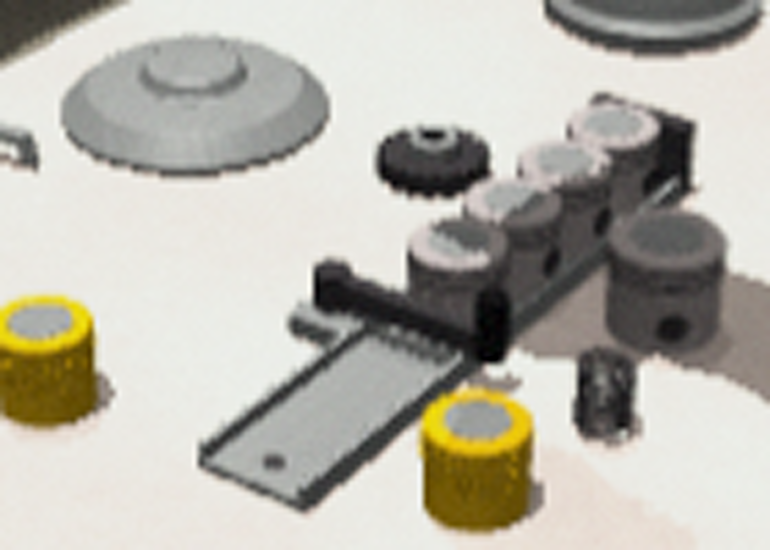

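View pics/sc15.png

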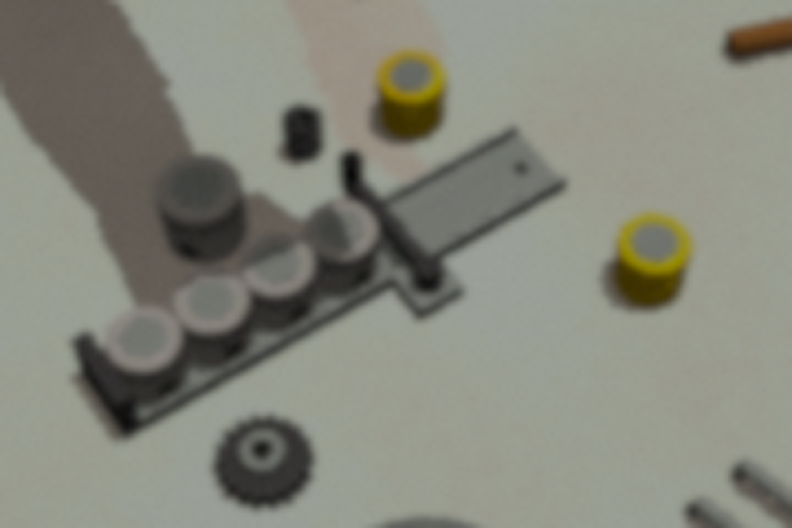

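```bash
python3 - <<'E'
from h import *
import pickle
np.set_printoptions(precision=1,suppress=True)
S=lambda x,y:(165+(x+.5)/4.4-.5,140+(y+.5)/4.4-.5)
P=[plane('scene',*S(*p),56) for p in((143,342),(212,301),(279,264),(342,229))]
print(P,[np.linalg.norm(P[i]-P[i+1]) for i in range(3)])
T=wpose(pickle.load(open('s15.pkl','rb')))
w=lambda u,v,z:plane('wrist',(u+.5)*.64-.5,(v+.5)*.64-.5,z,T)
k=w(355,260,60);p=w(482,254,44);print(k,p,np.degrees(np.arctan2(*(k-p)[[1,0]])), w(415,308,56))
# bar centre line
a=w(372,256,38);b=w(455,256,38);print(a,b,'bar tilt',np.degrees(np.arctan2(a[1]-b[1],b[0]-a[0])))
e1=w(377,72,16);print(w(376,300,16),e1)
E
```

```text
[array([ 521.1, -163.6,   56. ]), array([ 518.3, -105.2,   56. ]), array([517.7, -48.1,  56. ]), array([517. ,   7.2,  56. ])] [np.float64(58.42654575490335), np.float64(57.10098529561286), np.float64(55.28409600292833)]
[467.6  48.7  60. ] [570.4  52.1  44. ] -178.09559162919183 [516.2   8.7  56. ]
[480.1  47.9  38. ] [549.2  49.   38. ] bar tilt -0.9115984323874505
[483.1   3.3  16. ] [482.6 191.8  16. ]
```

{"op": "arm_command", "data": {"series": [0,0,0.2,0,1,0,0,0.2,0,1,0,0,0.2,0,1,0,0,0.2,0,1,0,0,0.2,0,1,0,0,0.2,0,1,0,0,0.2,0,1,0,0,0.2,0,1,0,0,0.2,0,1,0,0,0.2,0,1]}}

```text
time: 21.45
ee_pos: [496.3, 49.7, 261.2]
orientation: [-0.009, 0.703, 0.711, 0.01]
force: [-0.5, 0.5, -0.4]
gripper_width: 0.3
```

```bash
python3 -c "
from bench import arm
print(arm.job_done())"
```

```text
the job is handed in; nothing more can be done
None
```

I pushed the four pistons home against the end stop as one row, swung the keeper shut behind them and moved clear. The job was handed in at about 21.5 s.

**Row:** it moved at about 50–60 mm/s with 4–6 N on the fingertip. At the stop the finger held at y = 45.8 mm while the force rose from 13 to 22 N.

**Keeper:** I pushed its arm round to its limit, where it stopped at 14 N.

**Last checks:**
- **Pistons:** they look upright. Piston4's centre measured y = 7–9 mm against about 6.8 expected. Piston1 to piston4 measured 171 mm against a nominal 168, which is within the accuracy of picking pixels by eye.
- **Keeper angle:** it measured within about 2° of square.
- **Other parts:** big piston, spring, gear, hub cap and both yellow look-alikes look unmoved in the final views. I did not check the jar, wrench, screwdriver and lamp shell in them, but the tool never went near those.

**Disagreement:** in the camera views the closed fingertips were about 10 mm above the TCP, not 22 mm ahead of it as stated. I set the pushing heights from the images and by checking for contact force, and found none on the way down.

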